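# Unlock the counter drop safe with the T-key

### The arm

A 6-joint arm with a two-finger parallel gripper is mounted at the origin on the work surface. World frame = base frame: x ahead of the robot, y to its left, z up, the work surface at z = 0. Lengths are in mm, angles in rad, forces in N, time in s.
With the tool pointing down it reaches from about 350 to 775 mm from the base axis. Payload 7.3 kg.
Tool frame: the origin (TCP) lies between the finger pads; the fingertips stand 17 mm ahead of it and the grasp point (between the pads) lies 2 mm behind it; z points along the fingers, y is the direction in which the jaws open and shut (so a half turn about z gives the same grasp; the last joint's range is limited). The gripper opens to 92 mm and grips with 3 to 60 N. Pads are 19 mm wide; open, the fingers measure 130 mm over their backs; the gripper's body (75 mm by 190 mm) begins 47 mm behind the grasp point.
Start: joints at [-1.396, 0.342, 1.524, -0, 1.275, -0.146], TCP at [165.568, -498.227, 243.741] pointing down, gripper open.
Joint ranges: [-2.53, 2.53], [-0.77, 2.02], [0.04, 2.7], [-1, 4.14], [0.28, 2.66], [-3.11, 3.11]. Speed limits (rad/s): [2.57, 2.57, 3.14, 3.14, 3.14, 3.14].

### API

Orientations are given as [roll, pitch, yaw] about the fixed x, y, z axes, in that order (R = Rz(yaw) Ry(pitch) Rx(roll)).
In Python, from plant import get_obs, capture, get_calibration, close_job gives the robot as it stands.
- The arm moves only by the tool carry_out, never from a script. Its argument "moves" is one flat list of numbers, 7 for each row, row after row: the shift along the tool's x, y, z normalised to -1 to 1, where 1 is 40 cm, then the turn, a rotation vector about the tool's x, y, z normalised to -1 to 1, where 1 is 30 degrees, then the opening, from 0 (shut) to 1 (fully open). A call has exactly 8 rows; each row is the pose to reach, as a shift and turn from the pose measured when the call began, along the tool's axes at that moment; what a row does not reach only later rows make up. A row lasts 1/10 s, in which the tool goes at most 50 mm and 8.59 degrees, less where a joint would pass 70% of its speed; a pose out of reach is approached as far as the arm can. A call with a number of a shift or a turn outside -1 to 1 is refused whole. A call with a gripper value outside its range is refused whole. The fingers move at their own pace and stop on an object; the grip force is fixed at half the most. Time passes only in rows, so rows that repeat a pose let the fingers close, or fill a call up. It gives the time, the measured TCP pose, the force and the opening at its end, in the units of the state.
- get_obs(): the state, without advancing time (a new reading comes with each control period).
- capture(name): name is "scene" or "side" or "wrist"; returns the picture (480x640x3 uint8, red, green, blue); there is no depth.
- get_calibration(name): a dict with "vfov" (degrees; the focal length in pixels is half the picture's height over the tangent of half this angle, whatever the lens; pixels are square), "cx", "cy" (the principal point, pixels), "cam_to_world" (4x4, takes a point from camera to world coordinates). Camera axes: x right, y up, looking along -z (the intrinsics and any distortion apply to the point x, -y, -z); pixel columns grow to the right and rows downward; lengths in mm; the calibration is good to about 2 mm. A picture is of the moment at which its call begins: read the wrist's pose just before it. get_calibration takes no time and is no camera call; for the wrist camera it gives the pose at the moment of the call.
- close_job(): hands the job in, once; it reports no verdict.
The state is a dict: "time": time; "joint_positions": joint angles; "dq": joint speeds; "tau": joint torques, N m; "tool_pos": TCP position; "tcp_rot": TCP orientation; "contact_force": force on the tool from outside, world axes, zero at the start; "moment": the same for the moment, N m; "grip_width": finger opening in mm.
Only numpy, scipy, OpenCV 4.12 (cv2) and the standard library are available. Lean on these libraries where they do the work, as an engineer would, in place of code of your own. Each camera call takes 0.05 s, during which the arm holds its last target.

### The job

Unlock the drop safe on the kiosk counter for the cash collection: take the T-key from its stand, lower it down the slanting key shaft until its socket is fully seated on the square stem at the bottom, and turn it clockwise until the bolt is drawn fully back. Leave the key seated in the shaft and let go of it, and do not disturb the other things on the counter.

Things in the scene. Friction and masses are not known exactly. Their poses are not given: they have to be found in the camera images.
- tkey: Loose steel T-key, 183 mm long, 0.3 kg. Origin: centre of its open lower end; z runs up the shank. Lower end: a socket head 41 mm over its corners, with a square socket 22.2 mm wide and 24 mm deep, open downwards, sides parallel to the key's x and y. Shank 16 mm across, with a round guide collar (40 mm across) 92 to 104 mm up. It starts upright in the key stand, free to turn there.
- key_bar (a point): Middle of the T-key's crossbar, 172 mm up the key's z from its open end. The bar is 12 mm thick (key's x), 90 mm long (key's y) and 22 mm high.
- key_stand: Black plastic stand fixed to the counter, to the robot's left or right. 100 x 100 mm foot; over its middle a square pocket 44 mm wide inside, its floor 18 mm and its rim 82 mm above the counter. Origin on the counter under the pocket's centre.
- safe: Grey steel drop safe, fixed on the counter in front of the robot: 230 mm wide, a sloping panel towards the robot, 207 mm high behind it, 230 mm with the bolt's tunnel. Origin on the counter, 30 mm under the centre of the key shaft's floor; x points away from the robot.
- keyshaft: Key shaft of the safe: a round bore square to the sloping panel, so leaning 25 degrees from vertical, mouth towards the robot. Origin: centre of its floor; z = its axis, out of the mouth; x up the panel's slope. Bore 42.4 mm across up to 120 mm above the floor, then a funnel. Key standing on the stem but not engaged: its open end is about 20 mm above the floor; fully seated: about 4 mm.
- shaft_mouth (a point): Centre of the shaft's mouth, on the axis, 140 mm above the shaft's floor; funnel about 68 mm across here. The panel's flat face is 134 mm above the floor and reaches about 90 mm down, 115 mm up and 115 mm to either side of the axis.
- stem_top (a point): Top of the brass stem, on the axis, 28 mm above the shaft's floor. Stem: 20 mm square from the floor to 20 mm, then a round cone (20 to 12 mm across). It turns about the axis, stiffly (0.12 N m), and stays where left. Its angle is not measured (this frame does not turn): at the start its sides are up to 0.4 rad either way off the shaft's x and y. Socket play: 0.12 rad each way.
- bolt: Steel bolt, a bar 14 x 100 x 14 mm lying along the safe's y in a tunnel on its flat top, 207 mm above the counter. Origin: middle of its underside; shut: 60 mm to +x and 25 mm to -y of the safe's origin; fully back: 30 mm further to +y. Turn the stem clockwise looking into the shaft (negative about its z): past 0.45 rad clockwise of parallel it draws the bolt, to its stop at 1.2 rad.
- coin_tray: Grey coin tray fixed to the counter, 100 x 160 x 30 mm, on the side where the key stand is not. Origin on the counter under its centre. Not to be used.
- spray_can: Bystander, loose: aerosol can, 56 mm across, 170 mm tall. Origin at the centre of its underside.
- mug: Bystander, loose: white mug, 80 mm across, 90 mm tall. Origin at the centre of its underside.
- stock_box: Bystander, loose: flat cardboard box with a paper band, 75 x 110 x 50 mm. Origin at the centre of its underside.
- jar: Bystander, loose: jar, 64 mm across, 90 mm tall. Origin at the centre of its underside.
- carton: Bystander, loose: cardboard carton, 70 x 90 x 100 mm. Origin at the centre of its underside.
- tape_roll: Bystander, loose: roll of clear tape lying flat, 100 mm across, 45 mm high. Origin at the centre of its underside.
There are look-alikes about, which are no part of the job. Of the things shaped like the bolt, the steel one is meant.

How it is judged:
By the outcome, as a careful person would: the job done as asked, in the order asked, and still so for the second after the job is handed in, with the robot touching nothing.
It also fails if it takes over 59 s, if anything falls off the work surface, if the arm or the gripper's body presses on something with over 40 N, if the wrist force passes 120 N, or if a joint passes its speed limit or range.

## Working session

There is one attempt and no reset: what is moved stays moved. The work goes in short steps, Python scripts to look and compute and a tool call to move; the robot and the scene stay as the last step left them, time stands still between calls to the robot, and variables do not carry over. Pictures are saved under pics/ and viewed, and the job is handed in when it is done.

Besides the shell and the picture viewer there is one more tool, called after ">>>" by a JSON object that holds its "name" and its "arguments". carry_out: Moves the arm, as the interface text tells. Scaled input: -1 to 1 covers 40 cm each way for a shift and 30 degrees each way for a turn. Its arguments: {"type":"object","properties":{"moves":{"type":"array","items":{"type":"number"}}},"required":["moves"]}

```bash
ls; mkdir -p pics; python3 - <<'E'
from plant import *
import cv2,numpy as np
print(get_obs())
for n in ["scene","side","wrist"]:
    c=get_calibration(n); print(n,c)
    im=capture(n); cv2.imwrite(f"pics/{n}0.png",im[:,:,::-1])
E
```

```text
pics
{'time': 0.0, 'joint_positions': array([-1.39599547e+00,  3.42717445e-01,  1.52502409e+00, -2.84347154e-05,
        1.27541657e+00, -1.45995236e-01]), 'dq': array([ 0.00062481, -0.00118746,  0.00107474, -0.0006376 ,  0.00120609,
        0.00146554]), 'tau': array([-1.06962285e-03, -4.31236124e+01, -2.44219315e+01,  7.14340713e-02,
        5.59554377e-02, -1.36664776e-04]), 'tool_pos': array([ 165.49096305, -497.82218836,  243.04522635]), 'tcp_rot': array([-3.14003990e+00, -2.00836377e-04,  3.20804235e-01]), 'contact_force': array([ 0.3027277 , -0.72346864,  0.57506704]), 'moment': array([-0.00341185,  0.01370037, -0.03431872]), 'grip_width': 91.57493902438182}
scene {'vfov': 55.93079250951622, 'cx': 321.56385195480215, 'cy': 238.76473401692354, 'cam_to_world': array([[ 5.02892543e-01, -6.98971232e-01,  5.08466624e-01,
         9.95729699e+02],
       [ 8.64335162e-01,  4.03344998e-01, -3.00395641e-01,
        -2.68182615e+02],
       [ 4.88044133e-03,  5.90552309e-01,  8.06984604e-01,
         8.42623022e+02],
       [ 0.00000000e+00,  0.00000000e+00,  0.00000000e+00,
         1
[... 205 characters left out ...]
       [-2.46253838e-01, -4.71822553e-01,  8.46606477e-01,
         9.46500725e+02],
       [ 1.79969708e-02,  8.71129137e-01,  4.90724094e-01,
         6.89209563e+02],
       [ 0.00000000e+00,  0.00000000e+00,  0.00000000e+00,
         1.00000000e+00]])}
wrist {'vfov': 70.81127731065422, 'cx': 319.32477617881847, 'cy': 230.87161556525552, 'cam_to_world': array([[ 3.15837337e-01,  9.14928437e-01,  2.51302071e-01,
         2.34159473e+02],
       [-9.48813167e-01,  3.04722987e-01,  8.30510403e-02,
        -4.75914683e+02],
       [-5.91759226e-04, -2.64669334e-01,  9.64339045e-01,
         3.83212163e+02],
       [ 0.00000000e+00,  0.00000000e+00,  0.00000000e+00,
         1.00000000e+00]])}
```

View pics/scene0.png

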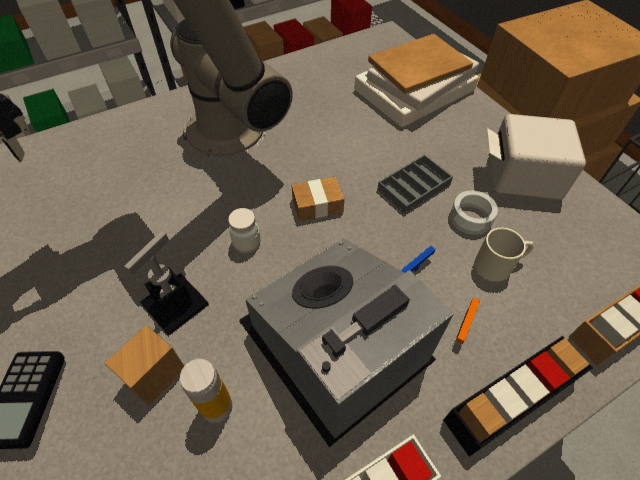

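View pics/side0.png

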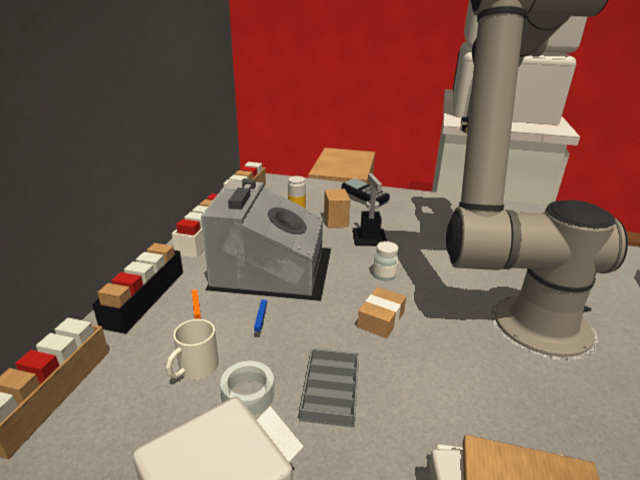

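View pics/wrist0.png

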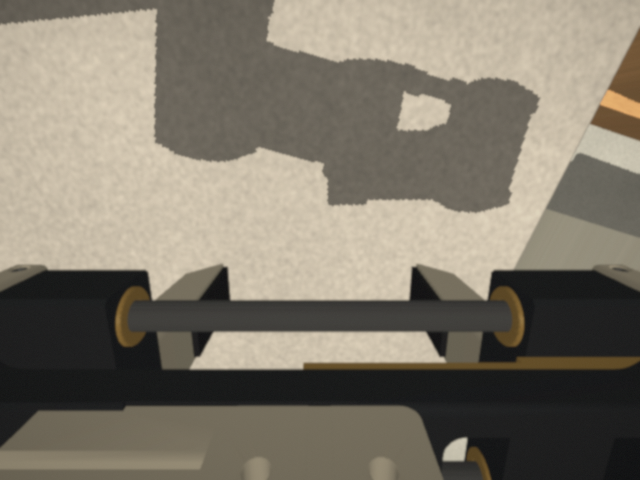

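```bash
cat > h.py <<'E'
import numpy as np,cv2
from plant import *
from scipy.spatial.transform import Rotation as R
def cam(n,c=None):
    c=c or get_calibration(n); f=240/np.tan(np.radians(c['vfov'])/2)
    return f,c['cx'],c['cy'],np.array(c['cam_to_world'])
def ray(n,u,v,c=None):
    f,cx,cy,T=cam(n,c); d=np.array([(u-cx)/f,-(v-cy)/f,-1]); d=T[:3,:3]@d
    return T[:3,3],d/np.linalg.norm(d)
def onz(n,u,v,z,c=None):
    o,d=ray(n,u,v,c); return o+d*(z-o[2])/d[2]
def proj(n,P,c=None):
    f,cx,cy,T=cam(n,c); p=np.linalg.inv(T)@np.append(P,1); return np.array([cx+f*p[0]/-p[2],cy-f*p[1]/-p[2]])
def tri(*obs):
    A=np.zeros((3,3));b=np.zeros(3);rs=[]
    for o in obs:
        p,d=ray(*o); M=np.eye(3)-np.outer(d,d); A+=M;b+=M@p; rs.append((p,d))
    X=np.linalg.solve(A,b); return X,[float(np.linalg.norm(np.cross(X-p,d))) for p,d in rs]
def crop(n,file,x0,y0,x1,y1,s):
    im=cv2.imread(file)[y0:y1,x0:x1]; cv2.imwrite(n,cv2.resize(im,None,fx=s,fy=s,interpolation=cv2.INTER_CUBIC))
def toolT(o=None):
    o=o or get_obs(); return R.from_euler('xyz',o['tcp_rot']), np.array(o['tool_pos'])
E
python3 - <<'E'
from h import *
crop('pics/a.png','pics/scene0.png',100,210,260,330,5)
crop('pics/b.png','pics/scene0.png',230,220,460,390,3.4)
crop('pics/c.png','pics/side0.png',320,150,420,280,4.5)
crop('pics/d.png','pics/side0.png',190,170,340,300,4.5)
E
```

```text
(no output)
```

View pics/a.png

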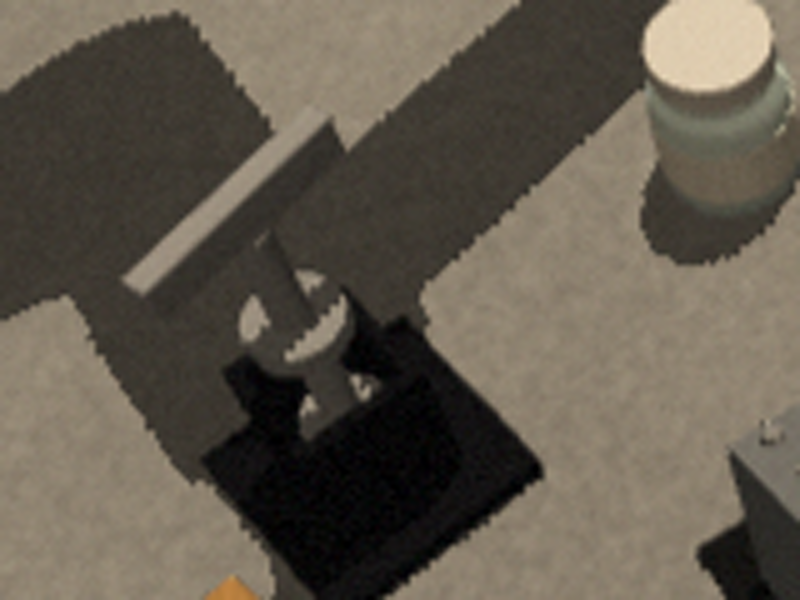

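View pics/b.png

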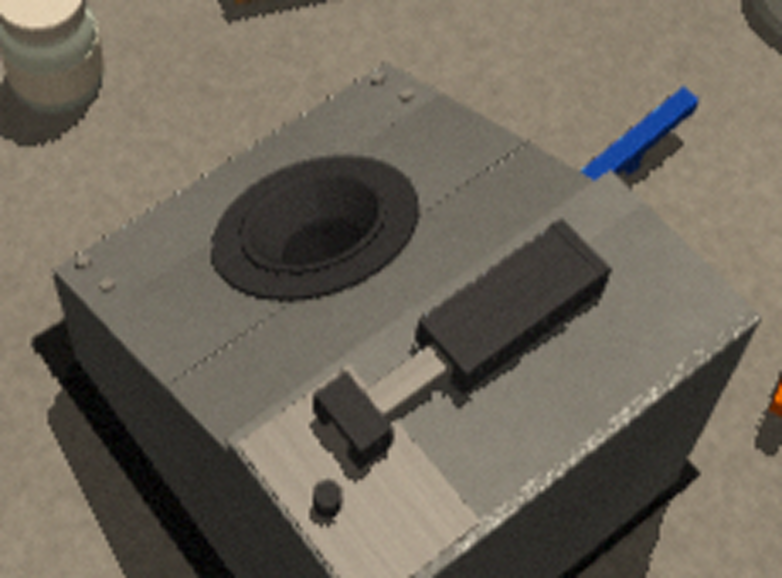

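View pics/c.png

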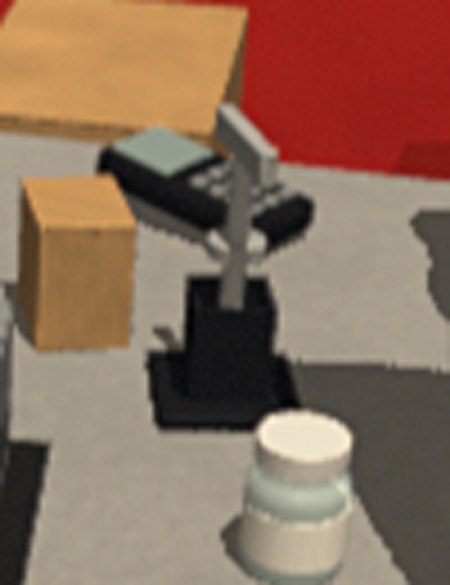

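View pics/d.png

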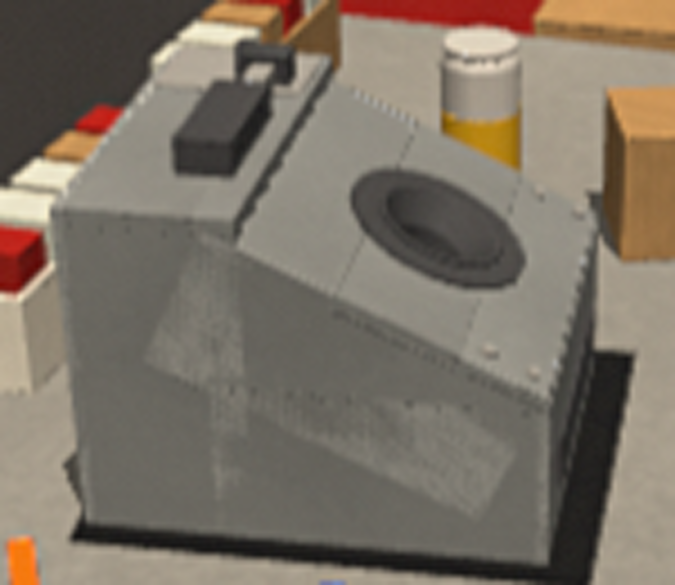

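```bash
python3 - <<'E'
from h import *
c=np.array([[122,278],[143,297],[333,120],[312,107]])/5+[100,210]
P=np.array([onz('scene',*q,201) for q in c]); print("bar top",P.round(1),P.mean(0).round(1), np.linalg.norm(P[0]-P[3]),np.linalg.norm(P[0]-P[1]))
d=(P[2]+P[3]-P[0]-P[1]); print("bar yaw deg",np.degrees(np.arctan2(d[1],d[0])))
# side: bar top centre approx crop c corners
cs=np.array([[218,112],[235,103],[277,152],[262,162]])/4.5+[320,150]
Q=np.array([onz('side',*q,201) for q in cs]); print(Q.round(1),Q.mean(0).round(1))
print(tri(('scene',*c.mean(0)),('side',*cs.mean(0))))
# stand foot corners scene (crop a): right corner 543,472 ; left 203,460 at foot top?; 
for q in [(543,472),(203,460),(400,320)]: print('foot',onz('scene',*(np.array(q)/5+[100,210]),10).round(1))
# funnel mouth centre
m1=np.array([315,227])/3.4+[230,220]; m2=np.array([438,229])/4.5+[190,170]
print('mouth',m1,m2,tri(('scene',*m1),('side',*m2)))
# panel screws / top edges
def s(x,y): return np.array([x,y])/3.4+[230,220]
def d_(x,y): return np.array([x,y])/4.5+[190,170]
for n,a,b in [('toplowR(-y)',s(55,270),None),('backR',s(760,318),d_(55,208)),('lowleft',s(385,62),d_(545,402)),('ridge+y',s(645,205),d_(238,235)),('ridge-y',s(235,445),d_(330,62)),('lowright',s(55,270),d_(598,200))]:
    print(n,a, (tri(('scene',*a),('side',*b)) if b is not None else ''))
E
```

```text
bar top [[ 474.1 -344.6  201. ]
 [ 485.1 -340.7  201. ]
 [ 445.4 -261.5  201. ]
 [ 436.1 -266.1  201. ]] [ 460.2 -303.2  201. ] 87.22307771921199 11.680923939798909
bar yaw deg 116.20715324232184
[[ 478.9 -328.1  201. ]
 [ 470.4 -348.   201. ]
 [ 432.5 -269.5  201. ]
 [ 439.5 -250.2  201. ]] [ 455.3 -298.9  201. ]
(array([ 456.38420515, -304.8912628 ,  197.40009757]), [1.0903566777311628, 1.0903566777312939])
foot [ 499.6 -244.1   10. ]
foot [ 424.2 -363.5   10. ]
foot [ 399.9 -269.9   10. ]
mouth [322.64705882 286.76470588] [287.33333333 220.88888889] (array([650.4128023 , -62.36996135, 151.73262316]), [1.3031450293999745, 1.3031450293999898])
toplowR(-y) [246.17647059 299.41176471] 
backR [453.52941176 313.52941176] (array([820.34133317,  73.10993521, 206.20945442]), [2.3296603532891083, 2.329660353289115])
lowleft [343.23529412 238.23529412] (array([556.37331065,  42.0588924 , 112.2428532 ]), [0.25680354703613845, 0.25680354703646735])
ridge+y [419.70588235 280.29411765] (array([731.97909143,  65.34491313, 196.57572708]), [13.060287170721372, 13.060287170721438])
ridge-y [299.11764706 350.88235294] (array([ 752.55436987, -163.60493012,  203.95285243]), [2.136054826555593, 2.1360548265556574])
lowright [246.17647059 299.41176471] (array([ 585.78026038, -186.23180129,  120.00414674]), [3.6074082696549516, 3.607408269655108])
```

```bash
cat >> h.py <<'E'
psi=np.radians(7.3)
def shaft(psi,mouth):
    w=np.array([-np.sin(np.radians(25))*np.cos(psi),-np.sin(np.radians(25))*np.sin(psi),np.cos(np.radians(25))])
    y=np.array([-np.sin(psi),np.cos(psi),0]); x=np.cross(y,w)
    return np.array(mouth)-140*w, np.c_[x,y,w]
def rel(Rd,pd):
    """per-unit args for move from the current measured pose"""
    r,p=toolT(); s=r.inv().apply(np.array(pd)-p); rv=(r.inv()*Rd).as_rotvec()
    return (s/400).round(4),(np.degrees(rv)/30).round(3),s.round(1),np.degrees(rv).round(1)
E
python3 - <<'E'
from h import *
r,p=toolT(); T=np.array(get_calibration('wrist')['cam_to_world'])
tc=r.inv()*R.from_matrix(T[:3,:3]); off=r.inv().apply(T[:3,3]-p)
print(repr(tc.as_matrix().round(4)),off.round(1))
F,M=shaft(psi,[650,-62,156.9]); print(F)
for b in [0,90,180,270]:
    # tool rot candidates: camera axis z = w ; choose roll so tool x proj on shaft azimuth b
    best=None
    for g in np.radians(np.arange(0,360,1)):
        Rc=R.from_matrix(M)*R.from_rotvec([0,0,g]); Rt=Rc*tc.inv()
        tx=M.T@Rt.as_matrix()[:,0]; a=np.arctan2(tx[1],tx[0])
        e=abs((a-np.radians(b)+np.pi)%(2*np.pi)-np.pi)
        if best is None or e<best[0]: best=(e,Rt,Rc)
    Rt=best[1]; C=F+M[:,2]*335; tcp=C-Rt.apply(off)
    print(b,Rt.as_matrix()[:,2].round(2),'tcp',tcp.round(),'shaft tcp',(M.T@(tcp-F)).round(),'tip',(M.T@(tcp+17*Rt.as_matrix()[:,2]-F)).round(),rel(Rt,tcp)[2:])
E
```

```text
array([[ 5.000e-04,  9.643e-01,  2.649e-01],
       [ 1.000e+00, -3.000e-04, -9.000e-04],
       [-8.000e-04,  2.649e-01, -9.643e-01]]) [  72.1    0.6 -140.1]
[708.68697872 -54.48202464  30.01690981]
0 [ 0.64  0.08 -0.76] tcp [604. -67. 180.] shaft tcp [-32.   1. 181.] tip [-28.   1. 164.] (array([ 551.6, -270.6,   63.4]), array([-3.9, 40.2, 10.6]))
90 [ 0.37  0.31 -0.87] tcp [636. -96. 194.] shaft tcp [ -1. -32. 181.] tip [ -1. -28. 164.] (array([ 573.4, -232.5,   50. ]), array([-10.4,  29.8, -80.4]))
180 [ 0.17  0.02 -0.99] tcp [662. -61. 208.] shaft tcp [ 32.  -1. 181.] tip [ 28.  -1. 164.] (array([ 609. , -257.8,   36. ]), array([ -14.2,   -1.5, -168.3]))
270 [ 0.44 -0.21 -0.87] tcp [629. -32. 194.] shaft tcp [  1.  32. 181.] tip [  1.  28. 164.] (array([ 587.2, -295.9,   49.4]), array([  4.7,  33.2, 102. ]))
```

>>> {"name": "carry_out", "arguments": {"moves": [0.09,-0.04,-0.06,0,0,-0.12,1,0.18,-0.09,-0.12,0,0,-0.25,1,0.28,-0.14,-0.18,0,0,-0.4,1,0.38,-0.19,-0.23,0,0,-0.55,1,0.48,-0.24,-0.27,0,0,-0.7,1,0.57,-0.29,-0.29,0,0,-0.85,1,0.65,-0.33,-0.29,0,0,-1,1,0.69,-0.345,-0.29,0,0,-1,1]}}

```text
time: 0.95
tool_pos: [385.5, -277.7, 359.7]
tcp_rot: [-3.141, -0.001, 0.849]
contact_force: [-0.4, -0.1, 0.3]
grip_width: 91.8
```

```bash
cat >> h.py <<'E'
tc=R.from_matrix([[0,.9643,.2649],[1,0,0],[0,.2649,-.9643]]); off=np.array([72.1,.6,-140.1])
def camview(F,M,h,az):
    best=None
    for g in np.radians(np.arange(0,360,.5)):
        Rt=R.from_matrix(M)*R.from_rotvec([0,0,g])*tc.inv()
        tx=M.T@Rt.as_matrix()[:,0]; a=np.arctan2(tx[1],tx[0]); e=abs((a-np.radians(az)+np.pi)%(2*np.pi)-np.pi)
        if best is None or e<best[0]: best=(e,Rt)
    Rt=best[1]; return Rt,F+M[:,2]*h-Rt.apply(off)
E
python3 - <<'E'
from h import *
F,M=shaft(psi,[650,-62,156.9]); o=get_obs(); print(o['time'],o['tool_pos'],o['joint_positions'].round(3))
Rt,t=camview(F,M,400,90); print(t,rel(Rt,t))
Rt,t=camview(F,M,335,90); print(t,rel(Rt,t))
E
```

```text
0.95 [ 385.45880115 -277.73699211  359.73599072] [-7.870e-01  1.810e-01  1.425e+00  1.000e-03  1.536e+00 -6.500e-02]
[609.22609427 -99.90091483 252.53910838] (array([0.7029, 0.1265, 0.2689]), array([-0.566,  0.825, -1.698]), array([281.2,  50.6, 107.6]), array([-17. ,  24.8, -50.9]))
[636.4736201  -96.41042626 193.62910222] (array([0.7543, 0.1719, 0.4162]), array([-0.566,  0.825, -1.698]), array([301.7,  68.8, 166.5]), array([-17. ,  24.8, -50.9]))
```

>>> {"name": "carry_out", "arguments": {"moves": [0.1,0.02,0,-0.05,0.07,-0.15,1,0.2,0.04,0.02,-0.1,0.15,-0.3,1,0.3,0.06,0.04,-0.15,0.22,-0.45,1,0.4,0.08,0.07,-0.2,0.3,-0.6,1,0.5,0.1,0.1,-0.25,0.37,-0.75,1,0.6,0.12,0.14,-0.3,0.45,-0.9,1,0.68,0.125,0.18,-0.33,0.49,-1,1,0.7,0.126,0.2,-0.33,0.49,-1,1]}}

```text
time: 1.75
tool_pos: [608.8, -98.5, 277.7]
tcp_rot: [2.91, -0.201, 1.403]
contact_force: [-0.9, -0.3, -0.8]
grip_width: 91.9
```

```bash
python3 - <<'E'
from h import *
F,M=shaft(psi,[650,-62,156.9]); o=get_obs(); print(o['time'],o['tool_pos'],o['joint_positions'].round(3))
Rt,t=camview(F,M,345,90); print(t,rel(Rt,t))
im=capture('wrist'); cv2.imwrite('pics/w1.png',im[:,:,::-1])
E
```

```text
1.75 [608.76189899 -98.51678311 277.6831493 ] [-0.405  0.374  1.42   0.266  1.177 -0.296]
[632.28169305 -96.9474245  202.69218009] (array([-0.0241,  0.013 ,  0.1946]), array([-0.24 ,  0.329, -0.696]), array([-9.6,  5.2, 77.8]), array([ -7.2,   9.9, -20.9]))
```

View pics/w1.png

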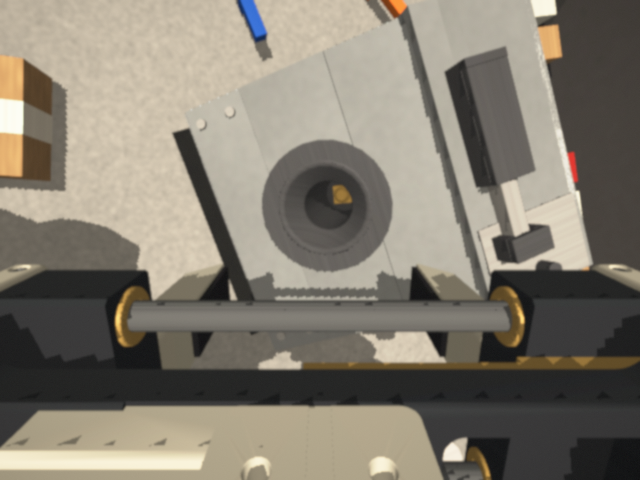

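>>> {"name": "carry_out", "arguments": {"moves": [0,0,0.03,-0.05,0.06,-0.14,1,-0.01,0,0.06,-0.1,0.12,-0.28,1,-0.01,0.01,0.09,-0.15,0.2,-0.42,1,-0.02,0.01,0.12,-0.2,0.26,-0.56,1,-0.02,0.01,0.15,-0.24,0.33,-0.7,1,-0.02,0.01,0.17,-0.24,0.33,-0.7,1,-0.02,0.01,0.18,-0.24,0.33,-0.7,1,-0.02,0.01,0.18,-0.24,0.33,-0.7,1]}}

```text
time: 2.6
tool_pos: [629.3, -96.2, 207.6]
tcp_rot: [2.693, -0.243, 1.813]
contact_force: [0.3, -0.9, -0.1]
grip_width: 91.6
```

```bash
python3 - <<'E'
from h import *
import pickle
c=get_calibration('wrist'); im=capture('wrist'); cv2.imwrite('pics/w2.png',im[:,:,::-1]); pickle.dump(c,open('w2.pkl','wb'))
crop('pics/w2c.png','pics/w2.png',220,130,420,280,4)
crop('pics/w2d.png','pics/w2.png',280,170,360,250,7.5)
E
```

```text
(no output)
```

View pics/w2.png

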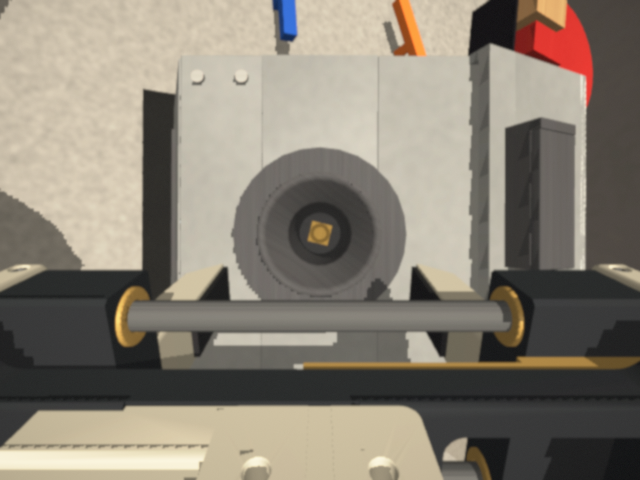

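View pics/w2d.png

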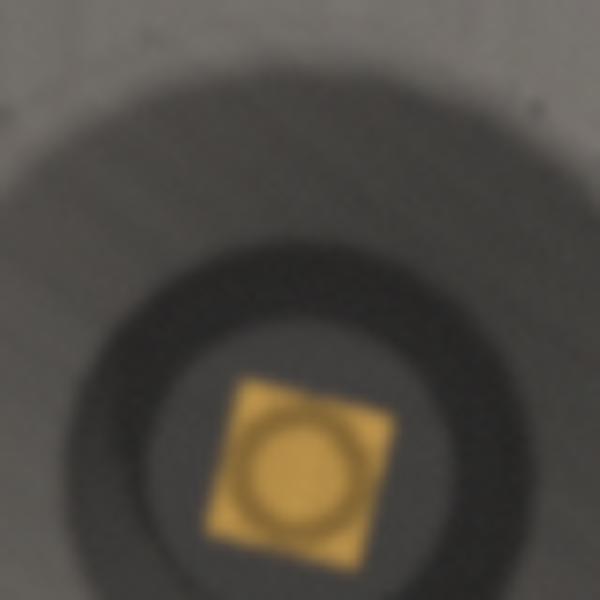

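```bash
python3 - <<'E'
from h import *
import pickle
c=pickle.load(open('w2.pkl','rb')); im=cv2.imread('pics/w2.png')
hsv=cv2.cvtColor(im,cv2.COLOR_BGR2HSV); m=((hsv[...,1]>110)&(hsv[...,2]>80)).astype(np.uint8)
m[:205]=0;m[260:]=0;m[:,:300]=0;m[:,345:]=0
up=cv2.resize(im[200:265,290:350],None,fx=10,fy=10,interpolation=cv2.INTER_CUBIC)
h2=cv2.cvtColor(up,cv2.COLOR_BGR2HSV); mm=((h2[...,1]>100)&(h2[...,2]>70)).astype(np.uint8)
cs,_=cv2.findContours(mm,cv2.RETR_EXTERNAL,cv2.CHAIN_APPROX_NONE); k=max(cs,key=cv2.contourArea)
rc=cv2.minAreaRect(k); box=cv2.boxPoints(rc)/10+[290,200]; print(rc,box)
# white-ish panel: lines
g=cv2.cvtColor(im,cv2.COLOR_BGR2GRAY)
l=cv2.createLineSegmentDetector().detect(g)[0][:,0]
for s in l:
    if np.hypot(s[2]-s[0],s[3]-s[1])>35 and s[1]<300: print(s.round(1),'ang',round(np.degrees(np.arctan2(s[3]-s[1],s[2]-s[0])),1))
# dark bore circle / ring
T=np.array(c['cam_to_world']); print(T.round(4))
E
```

```text
((298.88824462890625, 331.5581359863281), (220.0848846435547, 221.1748809814453), 13.706960678100586) [[306.57753944 241.29208755]
 [311.81841469 219.80449295]
 [333.20011139 225.01954079]
 [327.95923615 246.50713348]]
[117.7 297.9 113.6 335.7] ang 96.2
[467.4  55.8 471.9  12. ] ang -84.1
[141.7 268.1 142.3  89.4] ang -89.8
[539.4 269.2 584.4 270.1] ang 1.3
[584.9  75.3 490.   42.5] ang -161.0
[ 43.1 269.8 140.6 269.5] ang -0.2
[585.  260.6 585.7 113.1] ang -89.7
[181.6 275.5 153.1 299.6] ang 139.7
[277.2  44.3 272.2   0.3] ang -96.5
[504.2 266.9 504.6 128.1] ang -89.8
[504.9 127.4 541.3 116.4] ang -16.8
[415.8 264.8 441.4 299.7] ang 53.7
[403.9  42.4 391.4   3.7] ang -108.0
[468.2 257.  471.3 215.5] ang -85.6
[489.   45.6 488.3 280.6] ang 90.2
[468.2 213.2 471.6 170.5] ang -85.5
[ -0.9 289.8  46.5 267.3] ang -25.4
[294.8   0.5 296.6  35.5] ang 87.0
[468.5 123.3 471.8  81.8] ang -85.5
[468.3 168.2 471.7 125.5] ang -85.5
[539.7 116.6 574.1 124.2] ang 12.4
[574.5 126.9 574.3 189.4] ang 90.2
[299.4 147.8 339.4 147.9] ang 0.2
[340.  148.  377.8 167.6] ang 27.4
[3.988e+02 4.000e-01 4.159e
[... 334 characters left out ...]
 170.2 283.1] ang 90.3
[539.4 129.4 538.7 266.9] ang 90.3
[589.7  43.  570.2   4. ] ang -116.5
[443.1 298.8 481.9 298.9] ang 0.2
[376.1 164.4 376.3  58.1] ang -89.9
[579.3 190.6 579.6 233.1] ang 89.6
[263.1 298.8 360.6 298.9] ang 0.0
[4.082e+02 2.000e-01 4.254e+02 5.440e+01] ang 72.3
[104.4 298.1   0.6 298. ] ang -180.0
[499.  273.6 529.5 296.7] ang 37.2
[260.5 118.1 260.7  69.4] ang -89.8
[379.4 109.4 379.1 168.1] ang 90.3
[638.1 298.5 534.4 298.7] ang 179.9
[[ 8.996000e-01 -1.269000e-01 -4.178000e-01  5.616702e+02]
 [ 1.155000e-01  9.919000e-01 -5.260000e-02 -7.357580e+01]
 [ 4.211000e-01 -1.000000e-03  9.070000e-01  3.472044e+02]
 [ 0.000000e+00  0.000000e+00  0.000000e+00  1.000000e+00]]
```

View pics/w2c.png

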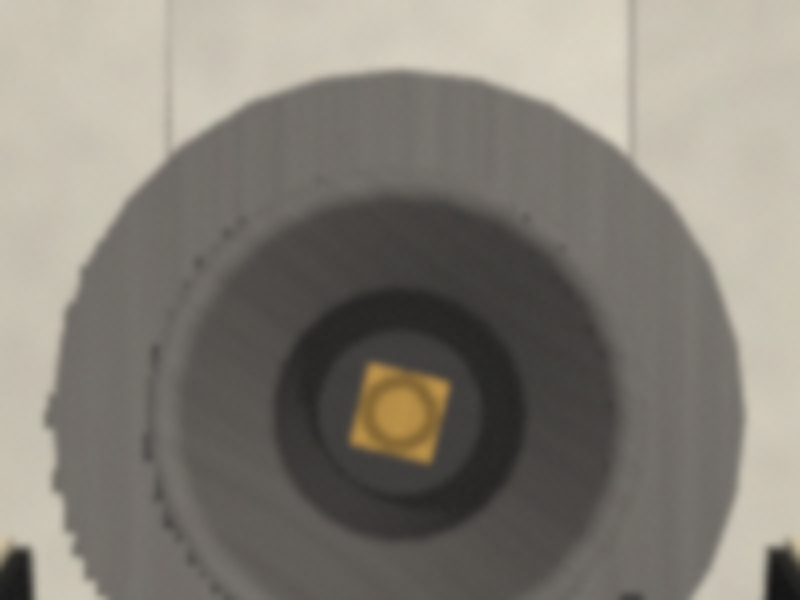

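```bash
python3 - <<'E'
from h import *
import pickle
c=pickle.load(open('w2.pkl','rb')); T=np.array(c['cam_to_world'])
w=shaft(np.radians(7.3),[0,0,0])[1][:,2]
for uv,h in [((319.9,233.2),20),((319.9,232.7),28),((320,233.5),120)]:
    P=onz('wrist',*uv,30+h*w[2],c); print(h,P.round(1),'F',(P-h*w).round(1),'depth',np.linalg.norm(P-T[:3,3]))
# fit circles
im=cv2.imread('pics/w2.png'); g=cv2.cvtColor(im,cv2.COLOR_BGR2GRAY).astype(float)
# radial edges from centre (320,233)
for r0,r1,nm in [(26,36,'bore120'),(50,62,'inner'),(80,92,'outer')]:
    pts=[]
    for a in np.radians(np.arange(200,341,4) if nm=='outer' else np.arange(0,360,6)):
        rr=np.arange(r0,r1,.25); x=320+rr*np.cos(a); y=233+rr*np.sin(a)
        v=cv2.remap(g.astype(np.float32),x.astype(np.float32),y.astype(np.float32),cv2.INTER_LINEAR).ravel()
        d=np.gradient(cv2.GaussianBlur(v.reshape(-1,1),(1,7),0).ravel()); i=np.argmax(d); pts.append((x[i],y[i]))
    pts=np.array(pts); A=np.c_[2*pts,np.ones(len(pts))]
    for _ in range(3):
        s=np.linalg.lstsq(A,(pts**2).sum(1),rcond=None)[0]; R0=np.sqrt(s[2]+s[0]**2+s[1]**2)
        e=abs(np.hypot(*(pts-s[:2]).T)-R0); k=e<max(1,2*np.median(e)); pts=pts[k];A=A[k]
    print(nm,s[:2].round(2),R0.round(2),len(pts))
E
```

```text
20 [700.4 -58.4  48.1] F [708.7 -57.3  30. ] depth 330.01785769200507
28 [696.9 -58.3  55.4] F [708.7 -56.8  30. ] depth 322.0138866177157
120 [658.4 -63.2 138.8] F [708.7 -56.8  30. ] depth 230.04483166413314
bore120 [319.33 233.19] 31.45 60
inner [319.03 233.65] 55.08 57
outer [319.08 233.89] 86.68 36
```

```bash
cat >> h.py <<'E'
F0=np.array([708.7,-57.0,30.]); M0=shaft(np.radians(7.3),[0,0,0])[1]
def down(phi):
    a=np.radians(phi); y=np.array([np.cos(a),np.sin(a),0]); z=np.array([0,0,-1.]); return R.from_matrix(np.c_[np.cross(y,z),y,z])
def inshaft(a,h,dx=0,dy=0):
    "tool pose: z=-w, tool y at angle a(deg) about w from shaft x; tcp h above floor"
    a=np.radians(a); y=M0@[np.cos(a),np.sin(a),0]; z=-M0[:,2]; return R.from_matrix(np.c_[np.cross(y,z),y,z]),F0+M0@[dx,dy,h]
E
python3 - <<'E'
from h import *
print(rel(down(26.2),[460.5,-303.5,340]))
E
```

```text
(array([-0.311 , -0.301 , -0.6073]), array([ 0.9  , -0.362, -0.505]), array([-124.4, -120.4, -242.9]), array([ 27. , -10.9, -15.1]))
```

>>> {"name": "carry_out", "arguments": {"moves": [0,0,-0.1,0,0,0,1,-0.01,-0.01,-0.22,0,0,0,1,-0.05,-0.05,-0.34,0.15,-0.06,-0.08,1,-0.12,-0.11,-0.43,0.35,-0.14,-0.2,1,-0.19,-0.18,-0.5,0.55,-0.22,-0.3,1,-0.26,-0.25,-0.56,0.75,-0.3,-0.42,1,-0.31,-0.3,-0.607,0.9,-0.362,-0.505,1,-0.311,-0.301,-0.607,0.9,-0.362,-0.505,1]}}

```text
time: 3.45
tool_pos: [459.7, -305.3, 341.6]
tcp_rot: [-3.14, 0.004, 2.026]
contact_force: [0.1, -0.3, 0.2]
grip_width: 91.6
```

```bash
python3 - <<'E'
from h import *
import pickle
o=get_obs(); print(o['time'],o['tool_pos'],o['tcp_rot'],o['joint_positions'].round(3))
c=get_calibration('wrist'); im=capture('wrist'); cv2.imwrite('pics/w3.png',im[:,:,::-1]); pickle.dump(c,open('w3.pkl','wb'))
E
```

```text
3.45 [ 459.72778973 -305.3179926   341.58561912] [-3.13963557  0.00441763  2.02617195] [-0.723  0.338  1.263 -0.003  1.537 -1.178]
```

View pics/w3.png

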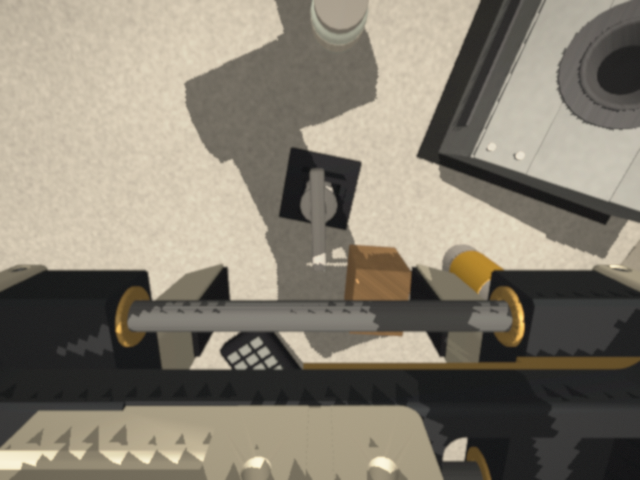

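```bash
python3 - <<'E'
from h import *
import pickle
crop('pics/w3c.png','pics/w3.png',270,140,370,280,4.2)
c=pickle.load(open('w3.pkl','rb'))
a=onz('wrist',317.5,168,201,c); b=onz('wrist',319.5,262,201,c); print(a,b,np.linalg.norm(a-b),(a+b)/2, np.degrees(np.arctan2(*(a-b)[[1,0]])))
print(rel(down(26.2),[460,-303.5,199]))
E
```

```text
[ 438.60594962 -264.39106212  201.        ] [ 476.255552  -337.4126698  201.       ] 82.15623986018629 [ 457.43075081 -300.90186596  201.        ] 117.2754219762983
(array([ 0.002 , -0.0011,  0.3549]), array([ 0.002,  0.004, -0.004]), array([  0.8,  -0.5, 141.9]), array([ 0. ,  0.1, -0.1]))
```

View pics/w3c.png

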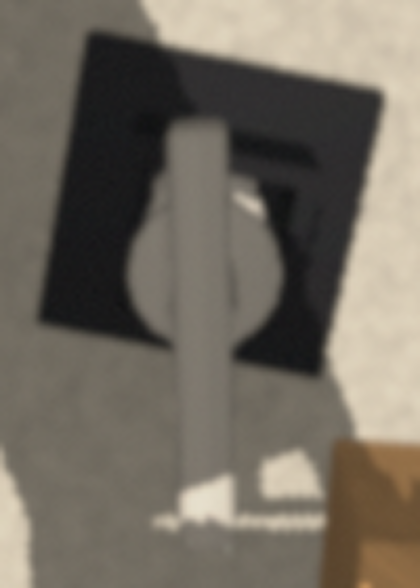

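>>> {"name": "carry_out", "arguments": {"moves": [0.003,0.001,0.06,0,0,-0.02,1,0.003,0.001,0.13,0,0,-0.02,1,0.003,0.001,0.2,0,0,-0.02,1,0.003,0.001,0.26,0,0,-0.02,1,0.003,0.001,0.31,0,0,-0.02,1,0.003,0.001,0.34,0,0,-0.02,1,0.003,0.001,0.356,0,0,-0.02,1,0.003,0.001,0.356,0,0,-0.02,1]}}

```text
time: 4.3
tool_pos: [460.8, -302.3, 198.3]
tcp_rot: [3.14, 0.001, 2.036]
contact_force: [0.4, 0.8, 0.2]
grip_width: 92.0
```

>>> {"name": "carry_out", "arguments": {"moves": [0,0,0,0,0,0,0,0,0,0,0,0,0,0,0,0,0,0,0,0,0,0,0,0,0,0,0,0,0,0,0,0,0,0,0,0,0,0,0,0,0,0,0,0,0,0,0,0,0,0,0,0,0,0,0,0]}}

```text
time: 5.1
tool_pos: [460.8, -302.3, 198.4]
tcp_rot: [3.141, 0.001, 2.036]
contact_force: [0.1, -0.5, -0.5]
grip_width: 32.7
```

```bash
python3 - <<'E'
from h import *
o=get_obs(); print(o)
E
```

```text
{'time': 5.1, 'joint_positions': array([-7.19971401e-01,  4.27805567e-01,  1.52316235e+00,  5.17842047e-04,
        1.18894959e+00, -1.18558348e+00]), 'dq': array([-8.82640867e-04,  5.45194623e-04, -1.50756441e-03,  2.18238570e-03,
       -6.34207144e-04, -1.54646436e-06]), 'tau': array([-1.28807544e-03, -4.65169251e+01, -2.34113789e+01, -1.21486944e-03,
        8.25702189e-02,  2.75676894e-04]), 'tool_pos': array([ 460.78343598, -302.30315459,  198.35803898]), 'tcp_rot': array([3.14051759e+00, 1.37165908e-03, 2.03621510e+00]), 'contact_force': array([ 0.05154313, -0.54504802, -0.5492786 ]), 'moment': array([-0.01577691, -0.12126176, -0.03748496]), 'grip_width': 32.744581228671656}
```

>>> {"name": "carry_out", "arguments": {"moves": [0,0,0,0,0,0,0,0,0,0,0,0,0,0,0,0,0,0,0,0,0,0,0,0,0,0,0,0,0,0,0,0,0,0,0,0,0,0,0,0,0,0,0,0,0,0,0,0,0,0,0,0,0,0,0,0]}}

```text
time: 5.9
tool_pos: [460.7, -302.2, 198.2]
tcp_rot: [3.141, 0.001, 2.036]
contact_force: [-0.6, -0.3, -1.9]
grip_width: 11.7
```

```bash
python3 - <<'E'
from h import *
import pickle
o=get_obs(); print(o['tool_pos'],o['tcp_rot'],o['contact_force'],o['moment'])
c=get_calibration('wrist'); im=capture('wrist'); cv2.imwrite('pics/w4.png',im[:,:,::-1]); pickle.dump(c,open('w4.pkl','wb'))
E
```

```text
[ 460.70387546 -302.2481513   198.2113901 ] [3.14062539e+00 1.01257121e-03 2.03610675e+00] [-0.55865044 -0.31955648 -1.90459102] [ 0.04433627 -0.09785051 -0.01366984]
```

View pics/w4.png

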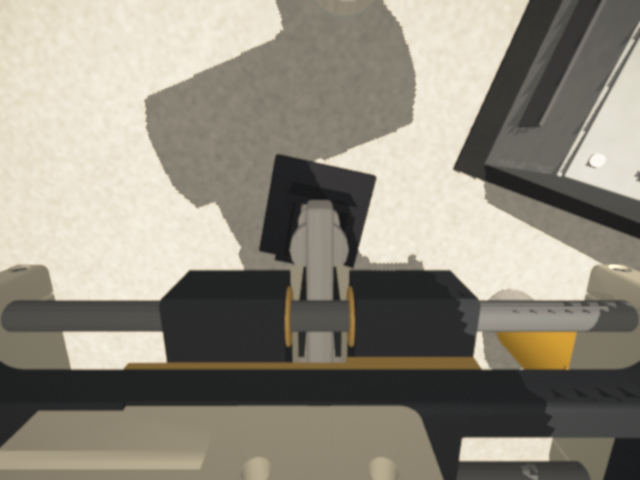

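```bash
python3 - <<'E'
from h import *
import pickle
crop('pics/w4c.png','pics/w4.png',270,180,370,280,5)
c=pickle.load(open('w4.pkl','rb')); r,p=toolT()
for v in [198,199,200,201,202]:
    P=onz('wrist',319,v,201,c); print(v,r.inv().apply(P-p).round(1))
Rt,t=inshaft(-13.7,340); print(t,rel(Rt,t))
E
```

```text
198 [46.7  0.6 -2.8]
199 [46.3  0.6 -2.8]
200 [45.9  0.6 -2.8]
201 [45.5  0.6 -2.8]
202 [45.1  0.6 -2.8]
[566.17448025 -75.25794017 338.14464759] (array([ 0.3885,  0.4906, -0.3498]), array([-0.841, -0.04 ,  1.085]), array([ 155.4,  196.2, -139.9]), array([-25.2,  -1.2,  32.5]))
```

View pics/w4c.png

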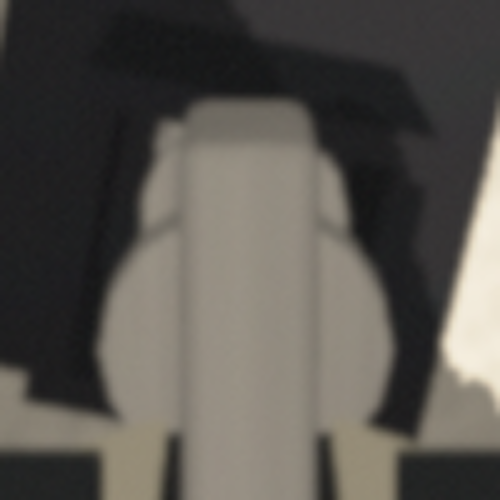

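>>> {"name": "carry_out", "arguments": {"moves": [0,0,-0.03,0,0,0,0,0,0,-0.08,0,0,0,0,0,0,-0.14,0,0,0,0,0,0,-0.21,0,0,0,0,0,0,-0.28,0,0,0,0,0,0,-0.36,0,0,0,0,0,0,-0.42,0,0,0,0,0,0,-0.45,0,0,0,0]}}

```text
time: 6.75
tool_pos: [460.7, -302.3, 381.7]
tcp_rot: [3.139, 0.005, 2.036]
contact_force: [-0.7, -0.1, -3.2]
grip_width: 11.9
```

```bash
cat >> h.py <<'E'
def ins(a,h,ox=1.7):
    Rt,t=inshaft(a,h); return Rt,t+Rt.apply([ox,0,0])
def state():
    o=get_obs(); r,p=toolT(o); q=M0.T@(p-F0); m=M0.T@r.as_matrix()
    k=q-1.7*m[:,0]
    print('t',o['time'],'shaft tcp',q.round(1),'keyaxis',k.round(1),'ang',np.degrees(np.arctan2(m[1,1],m[0,1])).round(2),'zdev',(m[:2,2]).round(4),'F',(M0.T@o['contact_force']).round(1),'M',(M0.T@o['moment']).round(2),'gw',round(o['grip_width'],1),'j',o['joint_positions'].round(2))
E
python3 - <<'E'
from h import *
state()
Rt,t=ins(-13.7,345); print(t,rel(Rt,t))
E
```

```text
t 6.75 shaft tcp [-102.5 -211.8  435.9] keyaxis [-102.  -213.4  435.7] ang 21.18 zdev [-0.4187 -0.004 ] F [-2.   0.  -2.6] M [-0.09 -0.13  0.05] gw 11.9 j [-0.72  0.33  1.17  0.    1.64 -1.19]
[564.23059686 -73.84182706 342.84634314] (array([0.3947, 0.4874, 0.0965]), array([-0.836, -0.034,  1.087]), array([157.9, 194.9,  38.6]), array([-25.1,  -1. ,  32.6]))
```

>>> {"name": "carry_out", "arguments": {"moves": [0.03,0.04,0,-0.06,0,0.08,0,0.09,0.11,0.01,-0.18,0,0.22,0,0.16,0.19,0.02,-0.32,-0.01,0.4,0,0.23,0.28,0.04,-0.46,-0.01,0.58,0,0.29,0.36,0.06,-0.6,-0.02,0.75,0,0.35,0.43,0.08,-0.72,-0.03,0.9,0,0.385,0.475,0.092,-0.8,-0.03,1,0,0.395,0.487,0.096,-0.83,-0.03,1,0]}}

```text
time: 7.55
tool_pos: [563.5, -71.2, 342.9]
tcp_rot: [2.717, -0.093, 1.528]
contact_force: [-0.0, -0.3, -2.7]
grip_width: 11.7
```

```bash
python3 - <<'E'
from h import *
state()
for n in ['scene','side']:
    cv2.imwrite(f'pics/{n}5.png',capture(n)[:,:,::-1])
crop('pics/s5.png','pics/scene5.png',200,120,400,320,3)
crop('pics/d5.png','pics/side5.png',200,80,380,290,3)
Rt,t=ins(-13.7,330); print(t,rel(Rt,t))
# predicted key axis pixel points from tcp pose
r,p=toolT(); zz=r.as_matrix()[:,2]; xx=r.as_matrix()[:,0]
for nm in ['scene','side']:
    print(nm,[ (proj(nm,p-1.7*xx+(180.2-k)*zz)).round(1).tolist() for k in (0,92,104,161)])
E
```

```text
t 7.55 shaft tcp [  0.    4.4 345.2] keyaxis [-3.000e-01  2.700e+00  3.452e+02] ang -11.09 zdev [-0.0026  0.0134] F [-1.2 -0.3 -2.4] M [-0.06  0.55  0.05] gw 11.7 j [-0.38  0.15  1.59  0.25  1.04 -0.4 ]
[570.51848743 -73.0363297  329.25172634] (array([-0.0022,  0.0014,  0.0388]), array([-0.011, -0.021,  0.089]), array([-0.9,  0.6, 15.5]), array([-0.3, -0.6,  2.7]))
scene [[318.3, 273.0], [303.2, 229.7], [301.0, 223.7], [290.4, 193.2]]
side [[291.3, 211.9], [306.4, 182.5], [308.4, 178.5], [318.5, 158.9]]
```

View pics/s5.png

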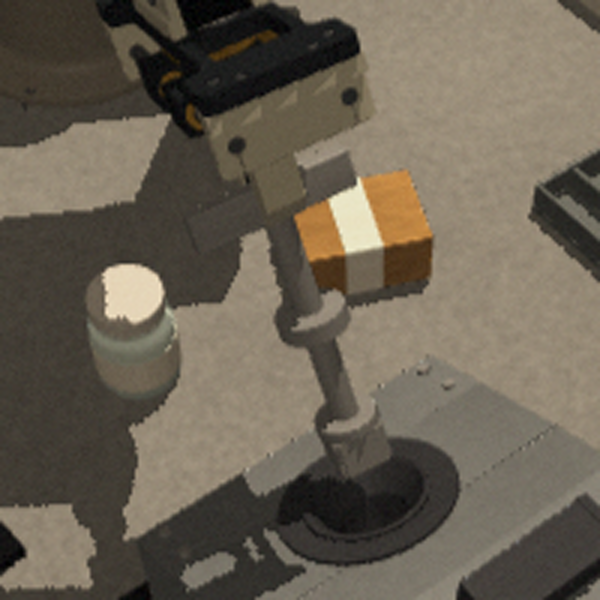

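View pics/d5.png

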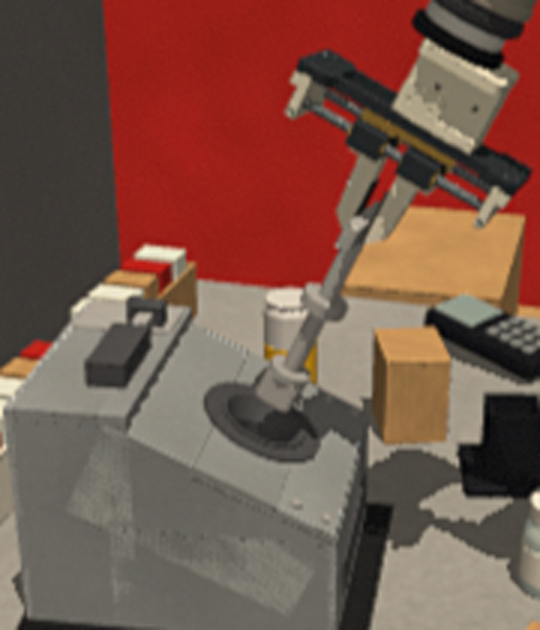

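```bash
python3 - <<'E'
from h import *
for h in [335,300,260,230,215]:
    print(h,rel(*ins(-13.7,h))[:2])
E
```

```text
335 (array([-0.0021,  0.0013,  0.0263]), array([-0.011, -0.021,  0.089]))
300 (array([-0.0031,  0.0018,  0.1138]), array([-0.011, -0.021,  0.089]))
260 (array([-0.0042,  0.0024,  0.2138]), array([-0.011, -0.021,  0.089]))
230 (array([-0.005 ,  0.0028,  0.2888]), array([-0.011, -0.021,  0.089]))
215 (array([-0.0055,  0.003 ,  0.3263]), array([-0.011, -0.021,  0.089]))
```

>>> {"name": "carry_out", "arguments": {"moves": [-0.002,0.001,0.026,-0.011,-0.021,0.09,0,-0.002,0.001,0.03,-0.011,-0.021,0.09,0,-0.003,0.002,0.07,-0.011,-0.021,0.09,0,-0.003,0.002,0.11,-0.011,-0.021,0.09,0,-0.004,0.002,0.145,-0.011,-0.021,0.09,0,-0.004,0.002,0.17,-0.011,-0.021,0.09,0,-0.004,0.002,0.19,-0.011,-0.021,0.09,0,-0.004,0.002,0.2,-0.011,-0.021,0.09,0]}}

```text
time: 8.45
tool_pos: [597.6, -70.0, 270.3]
tcp_rot: [2.717, -0.1, 1.48]
contact_force: [-0.4, 0.1, -2.9]
grip_width: 11.8
```

```bash
python3 - <<'E'
from h import *
state()
for h in [265,215,205]:
    print(h,rel(*ins(-13.7,h))[:2])
E
```

```text
t 8.45 shaft tcp [1.00e-01 1.20e+00 2.65e+02] keyaxis [ -0.3  -0.4 265. ] ang -13.73 zdev [-0.0008  0.    ] F [-1.6  0.1 -2.4] M [0.04 0.46 0.03] gw 11.8 j [-0.34  0.26  1.65  0.25  0.86 -0.36]
265 (array([0.0012, 0.0004, 0.0001]), array([-0.001,  0.   , -0.001]))
215 (array([0.0012, 0.0005, 0.1251]), array([-0.001,  0.   , -0.001]))
205 (array([0.0012, 0.0005, 0.1501]), array([-0.001,  0.   , -0.001]))
```

>>> {"name": "carry_out", "arguments": {"moves": [0.001,0,0.02,0,0,0,0,0.001,0,0.04,0,0,0,0,0.001,0,0.065,0,0,0,0,0.001,0,0.09,0,0,0,0,0.001,0,0.11,0,0,0,0,0.001,0,0.125,0,0,0,0,0.001,0,0.135,0,0,0,0,0.001,0,0.14,0,0,0,0]}}

```text
time: 9.25
tool_pos: [621.1, -66.5, 219.1]
tcp_rot: [2.717, -0.1, 1.48]
contact_force: [-0.8, -0.8, -2.5]
grip_width: 11.8
```

```bash
python3 - <<'E'
from h import *
state()
E
```

```text
t 9.25 shaft tcp [1.000e-01 1.700e+00 2.086e+02] keyaxis [ -0.3   0.  208.6] ang -13.72 zdev [-0.0011  0.0002] F [-1.9 -0.7 -1.9] M [-0.04  0.44  0.01] gw 11.8 j [-0.32  0.35  1.67  0.27  0.74 -0.37]
```

>>> {"name": "carry_out", "arguments": {"moves": [0,0,0.006,0,0,0,0,0,0,0.012,0,0,0,0,0,0,0.018,0,0,0,0,0,0,0.023,0,0,0,0,0,0,0.028,0,0,0,0,0,0,0.032,0,0,0,0,0,0,0.036,0,0,0,0,0,0,0.036,0,0,0,0]}}

```text
time: 10.05
tool_pos: [627.2, -65.7, 205.8]
tcp_rot: [2.718, -0.1, 1.48]
contact_force: [-0.2, 0.9, -3.0]
grip_width: 12.0
```

```bash
python3 - <<'E'
from h import *
state()
E
```

```text
t 10.05 shaft tcp [ -0.    1.7 194. ] keyaxis [-4.00e-01  1.00e-01  1.94e+02] ang -13.73 zdev [-0.0014  0.0003] F [-1.4  0.9 -2.7] M [-0.02  0.43 -0.02] gw 12.0 j [-0.31  0.38  1.67  0.28  0.72 -0.38]
```

>>> {"name": "carry_out", "arguments": {"moves": [0,0,0.005,0,0,0,0,0,0,0.01,0,0,0,0,0,0,0.015,0,0,0,0,0,0,0.019,0,0,0,0,0,0,0.022,0,0,0,0,0,0,0.0245,0,0,0,0,0,0,0.026,0,0,0,0,0,0,0.026,0,0,0,0]}}

```text
time: 10.85
tool_pos: [631.6, -65.2, 197.4]
tcp_rot: [2.717, -0.1, 1.481]
contact_force: [-4.6, 1.6, 5.0]
grip_width: 11.6
```

```bash
python3 - <<'E'
from h import *
state()
E
```

```text
t 10.85 shaft tcp [  0.4   1.6 184.5] keyaxis [  0.   -0.  184.5] ang -13.71 zdev [-0.0004 -0.0001] F [-1.8  2.2  6.4] M [0.1  0.93 0.02] gw 11.6 j [-0.31  0.39  1.67  0.28  0.7  -0.38]
```

```bash
python3 - <<'E'
from h import *
for a in [-20,-30,-40,-43]:
    print(a,rel(*ins(a,184.5))[:2])
E
```

```text
-20 (array([ 0.    ,  0.0003, -0.0001]), array([-0.001,  0.   ,  0.21 ]))
-30 (array([-0.0001,  0.0011, -0.0001]), array([-0.001,  0.   ,  0.543]))
-40 (array([-0.0004,  0.0017, -0.0001]), array([-0.001,  0.   ,  0.876]))
-43 (array([-0.0005,  0.0019, -0.0001]), array([-0.001,  0.   ,  0.976]))
```

>>> {"name": "carry_out", "arguments": {"moves": [0,0,0,0,0,0.1,0,0,0.0005,0,0,0,0.22,0,0,0.001,0,0,0,0.36,0,0,0.001,0,0,0,0.5,0,0,0.0013,0,0,0,0.65,0,-0.0003,0.0015,0,0,0,0.78,0,-0.0004,0.0018,0,0,0,0.9,0,-0.0005,0.0019,0,0,0,0.97,0]}}

```text
time: 11.65
tool_pos: [632.2, -65.4, 197.8]
tcp_rot: [2.813, -0.292, 0.998]
contact_force: [-0.3, 0.5, -1.2]
grip_width: 11.6
```

```bash
python3 - <<'E'
from h import *
state()
for a in [-55,-65,-72,-74]:
    print(a,rel(*ins(a,184.5))[:2])
cv2.imwrite('pics/scene6.png',capture('scene')[:,:,::-1])
crop('pics/s6.png','pics/scene6.png',230,120,460,390,2.2)
E
```

```text
t 11.65 shaft tcp [  1.1   1.4 184.6] keyaxis [-0.000e+00  1.000e-01  1.846e+02] ang -42.91 zdev [-0.0005  0.    ] F [-0.7  0.5 -1. ] M [0.17 0.62 0.17] gw 11.6 j [-0.31  0.39  1.67  0.28  0.7   0.13]
-55 (array([-0.0003,  0.0012,  0.0002]), array([-0.001,  0.001,  0.403]))
-65 (array([-0.0005,  0.0019,  0.0002]), array([-0.001,  0.001,  0.736]))
-72 (array([-0.0007,  0.0024,  0.0002]), array([-0.001,  0.001,  0.97 ]))
-74 (array([-0.0008,  0.0025,  0.0002]), array([-1.000e-03,  1.000e-03,  1.036e+00]))
```

View pics/s6.png

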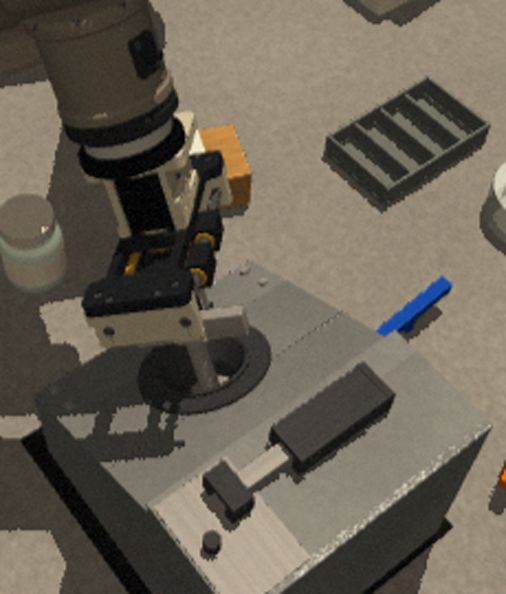

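>>> {"name": "carry_out", "arguments": {"moves": [0,0,0,0,0,0.1,0,0,0.0005,0,0,0,0.22,0,0,0.001,0,0,0,0.36,0,0,0.001,0,0,0,0.5,0,0,0.0015,0,0,0,0.65,0,-0.0005,0.002,0,0,0,0.78,0,-0.0006,0.0022,0,0,0,0.9,0,-0.0007,0.0024,0,0,0,0.97,0]}}

```text
time: 12.5
tool_pos: [632.6, -66.2, 197.9]
tcp_rot: [3.0, -0.413, 0.469]
contact_force: [-1.1, 0.2, -0.9]
grip_width: 11.8
```

```bash
python3 - <<'E'
from h import *
state()
for a in [-74,-76,-78,-80]:
    print(a,rel(*ins(a,184.5))[:2])
cv2.imwrite('pics/scene7.png',capture('scene')[:,:,::-1])
crop('pics/s7.png','pics/scene7.png',280,240,460,390,4)
E
```

```text
t 12.5 shaft tcp [  1.5   0.6 184.6] keyaxis [-1.000e-01  0.000e+00  1.846e+02] ang -72.13 zdev [-0.0008  0.0001] F [-1.3  0.4 -0.3] M [0.08 0.67 0.15] gw 11.8 j [-0.31  0.39  1.67  0.28  0.7   0.64]
-74 (array([0.0002, 0.0003, 0.0002]), array([-0.001,  0.001,  0.062]))
-76 (array([0.0002, 0.0005, 0.0002]), array([-0.001,  0.001,  0.129]))
-78 (array([0.0002, 0.0006, 0.0002]), array([-0.001,  0.001,  0.196]))
-80 (array([0.0002, 0.0008, 0.0002]), array([-0.001,  0.001,  0.262]))
```

View pics/s7.png

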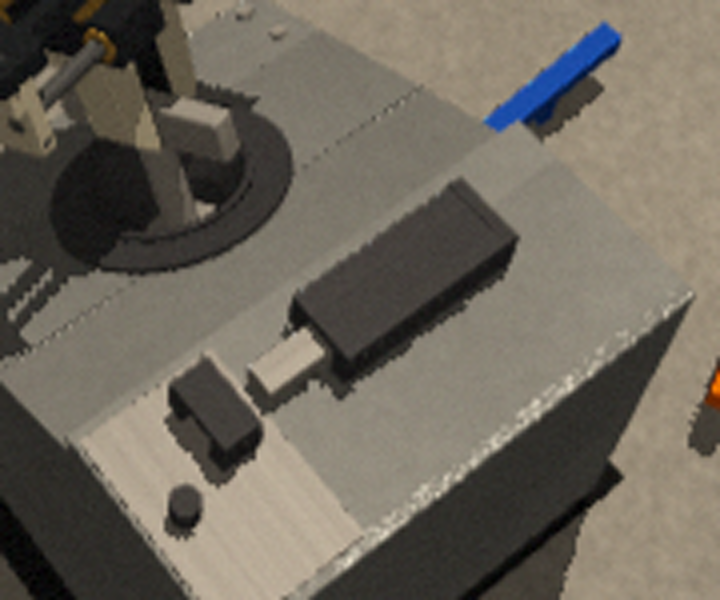

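>>> {"name": "carry_out", "arguments": {"moves": [0,0,0,0,0,0.03,0,0,0.0002,0,0,0,0.06,0,0,0.0003,0,0,0,0.09,0,0,0.0004,0,0,0,0.12,0,0,0.0005,0,0,0,0.14,0,0,0.0006,0,0,0,0.16,0,0,0.0006,0,0,0,0.18,0,0,0.0006,0,0,0,0.2,0]}}

```text
time: 13.35
tool_pos: [632.7, -66.4, 197.9]
tcp_rot: [3.047, -0.426, 0.353]
contact_force: [-0.9, -0.5, -2.0]
grip_width: 11.5
```

```bash
python3 - <<'E'
from h import *
state()
cv2.imwrite('pics/scene8.png',capture('scene')[:,:,::-1])
crop('pics/s8.png','pics/scene8.png',280,240,460,390,4)
E
```

```text
t 13.35 shaft tcp [  1.6   0.3 184.6] keyaxis [-1.000e-01 -0.000e+00  1.846e+02] ang -78.24 zdev [-0.0007  0.    ] F [-1.7 -0.4 -1.4] M [0.12 0.64 0.38] gw 11.5 j [-0.31  0.39  1.67  0.28  0.7   0.75]
```

View pics/s8.png

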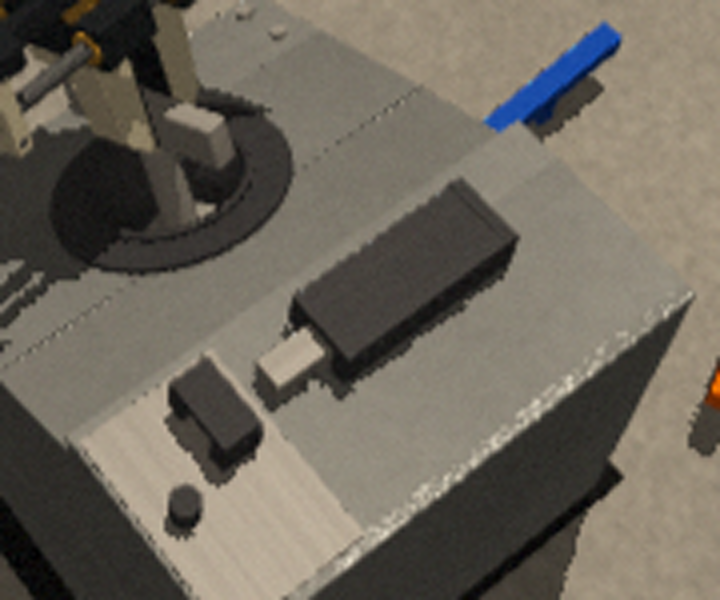

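>>> {"name": "carry_out", "arguments": {"moves": [0,0.0001,0,0,0,0.02,0,0,0.0001,0,0,0,0.04,0,0,0.0002,0,0,0,0.06,0,0,0.0003,0,0,0,0.08,0,0,0.0003,0,0,0,0.1,0,0,0.0004,0,0,0,0.11,0,0,0.0004,0,0,0,0.12,0,0,0.0004,0,0,0,0.12,0]}}

```text
time: 14.2
tool_pos: [632.8, -66.6, 198.0]
tcp_rot: [3.076, -0.431, 0.284]
contact_force: [-0.5, 1.2, -2.3]
grip_width: 12.7
```

```bash
python3 - <<'E'
from h import *
state()
cv2.imwrite('pics/scene9.png',capture('scene')[:,:,::-1])
crop('pics/s9.png','pics/scene9.png',330,300,380,345,14)
crop('pics/s8b.png','pics/scene8.png',330,300,380,345,14)
# expected pixels of bolt end top corners when fully back / 2 mm short
Rs=R.from_euler('z',7.3,degrees=True); S=np.array([F0[0],F0[1],0])
for e in (-45,-47,-49):
    print(e,[((proj('scene',S+Rs.apply([x,e,221]))-[330,300])*14).round(0).tolist() for x in (53,67)])
E
```

```text
t 14.2 shaft tcp [  1.7   0.2 184.6] keyaxis [-0.000e+00 -1.000e-01  1.846e+02] ang -81.86 zdev [-0.0007 -0.    ] F [-1.3  1.2 -1.9] M [0.03 0.6  0.66] gw 12.7 j [-0.31  0.39  1.67  0.28  0.7   0.81]
-45 [[181.0, 440.0], [266.0, 538.0]]
-47 [[167.0, 450.0], [251.0, 549.0]]
-49 [[152.0, 461.0], [236.0, 560.0]]
```

View pics/s9.png

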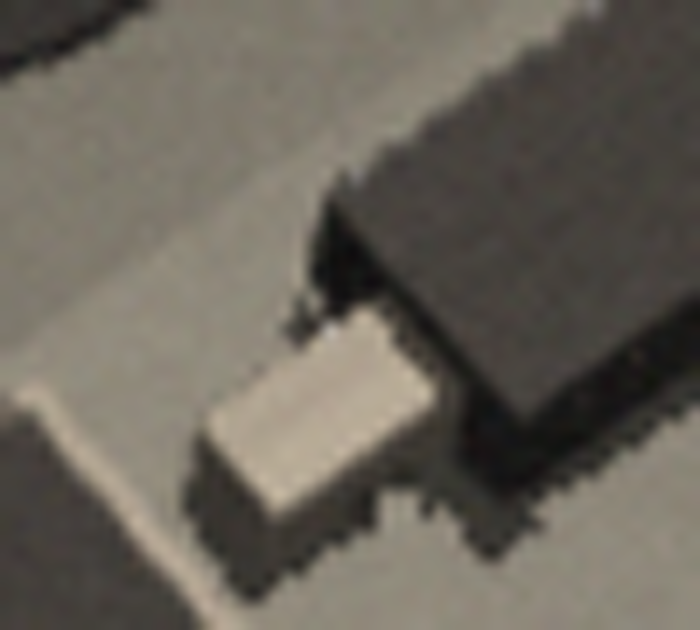

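View pics/s8b.png

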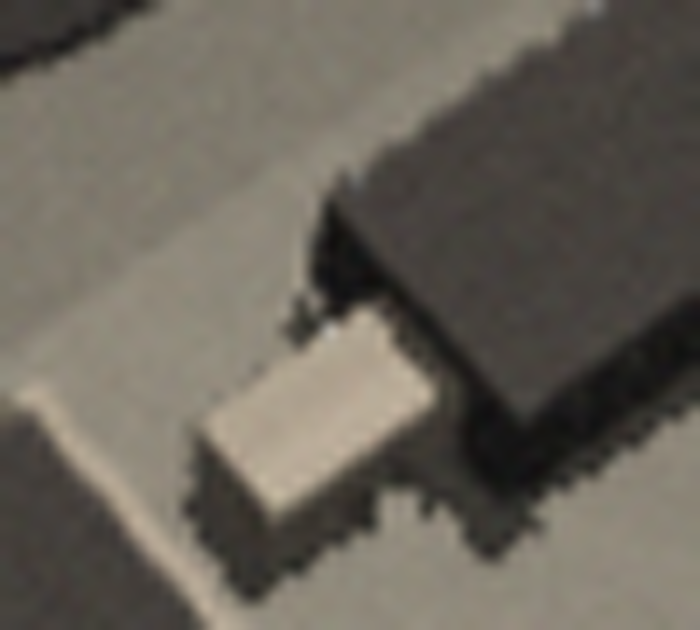

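>>> {"name": "carry_out", "arguments": {"moves": [0,0,0,0,0,-0.04,0,0,-0.0002,0,0,0,-0.08,0,0,-0.0003,0,0,0,-0.12,0,0,-0.0004,0,0,0,-0.15,0,0,-0.0004,0,0,0,-0.15,0,0,-0.0004,0,0,0,-0.15,0.3,0,-0.0004,0,0,0,-0.15,0.5,0,-0.0004,0,0,0,-0.15,0.6]}}

```text
time: 15.05
tool_pos: [633.2, -66.6, 198.5]
tcp_rot: [3.039, -0.426, 0.37]
contact_force: [-0.4, -0.4, 0.2]
grip_width: 31.4
```

```bash
python3 - <<'E'
from h import *
state()
E
```

```text
t 15.05 shaft tcp [2.300e+00 1.000e-01 1.849e+02] keyaxis [  0.6  -0.3 184.9] ang -77.37 zdev [ 0.0007 -0.0006] F [-0.3 -0.3  0.3] M [-0.02  0.25 -0.06] gw 31.4 j [-0.31  0.39  1.66  0.28  0.7   0.73]
```

>>> {"name": "carry_out", "arguments": {"moves": [0,0,0,0,0,0,0.7,0,0,0,0,0,0,0.7,0,0,-0.02,0,0,0,0.7,0,0,-0.06,0,0,0,0.7,0,0,-0.13,0,0,0,0.7,0,0,-0.22,0,0,0,0.7,0,0,-0.31,0,0,0,0.7,0,0,-0.36,0,0,0,0.7]}}

```text
time: 15.85
tool_pos: [572.3, -74.6, 332.8]
tcp_rot: [3.036, -0.429, 0.371]
contact_force: [1.2, 0.4, 0.1]
grip_width: 64.5
```

```bash
python3 - <<'E'
from h import *
import pickle
state()
c=get_calibration('wrist'); cv2.imwrite('pics/w10.png',capture('wrist')[:,:,::-1])
for n in ['scene','side']:
    cv2.imwrite(f'pics/{n}10.png',capture(n)[:,:,::-1])
crop('pics/s10.png','pics/scene10.png',240,220,420,370,4.4)
crop('pics/d10.png','pics/side10.png',200,140,340,300,3.7)
pickle.dump(c,open('w10.pkl','wb'))
# predicted seated key: bar top centre (183+4) and collar
P=F0+M0@[0,0,187]
for h in (4+104,187): print(h,[proj(n,F0+M0@[0,0,h]).round(1) for n in ('scene','side')], proj('wrist',F0+M0@[0,0,h],c))
E
```

```text
t 15.85 shaft tcp [ 3.400e+00 -1.000e-01  3.326e+02] keyaxis [  1.7  -0.5 332.6] ang -77.33 zdev [ 0.0048 -0.0028] F [ 1.2  0.2 -0.4] M [-0.    0.26  0.03] gw 64.5 j [-0.37  0.17  1.6   0.24  1.    0.76]
108 [array([325.4, 298.7]), array([282.3, 228.4])] [317.13069034 209.62073338]
187 [array([313.9, 264.3]), array([294.6, 204.6])] [316.94880756 227.71102942]
```

View pics/s10.png

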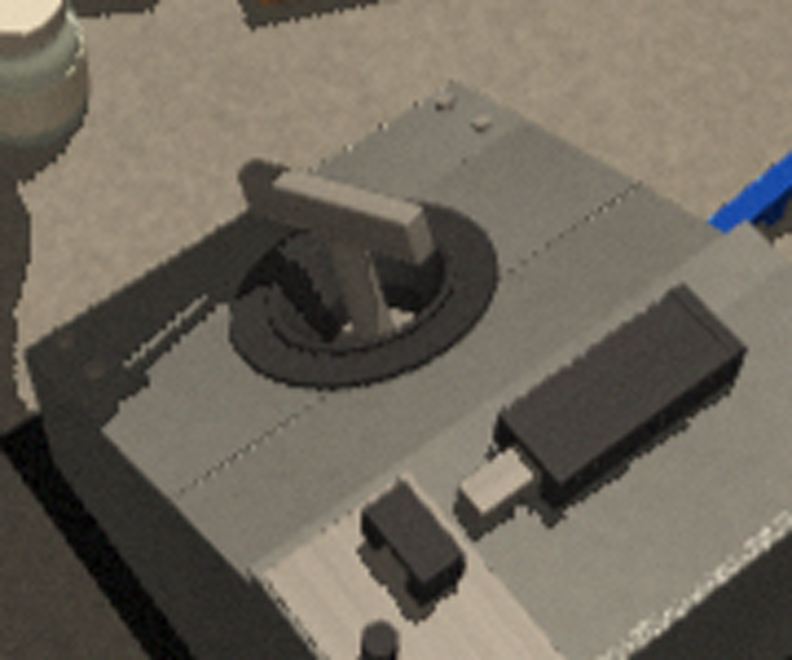

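View pics/d10.png

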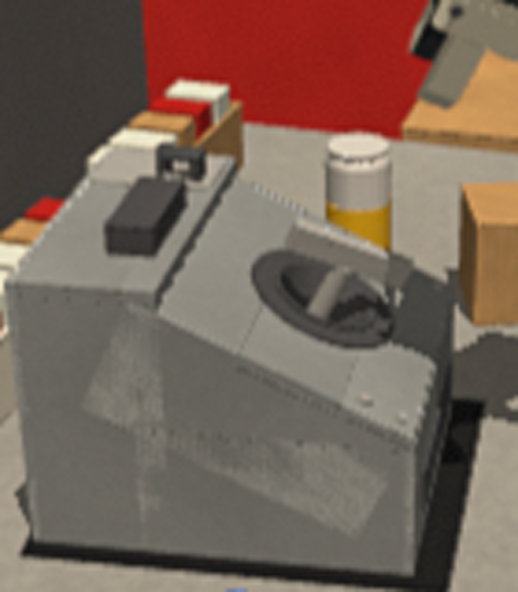

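View pics/w10.png

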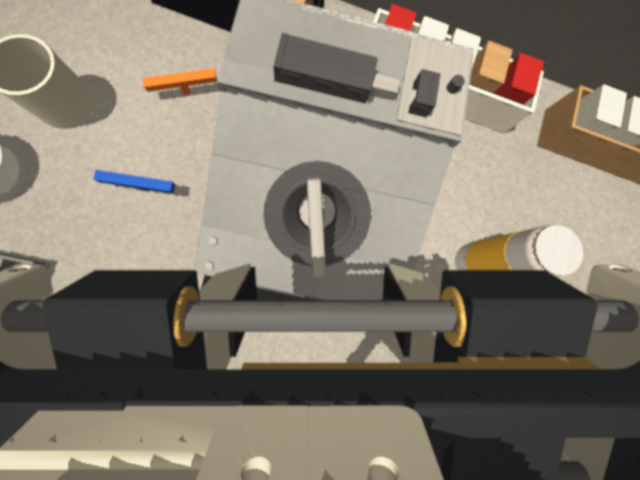

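View pics/scene10.png

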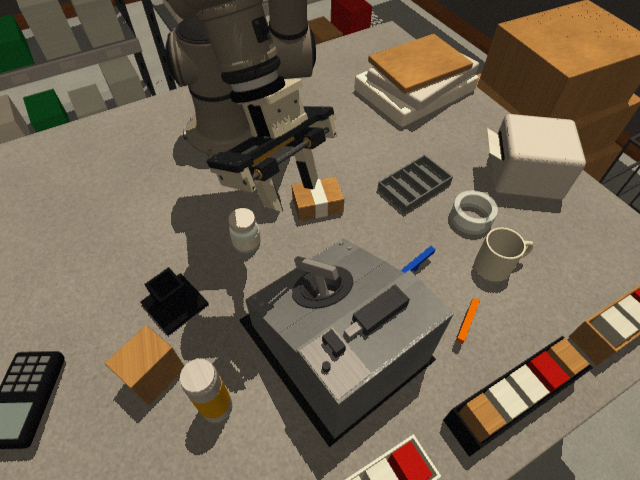

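```bash
python3 - <<'E'
from h import *
a=cv2.imread('pics/scene0.png').astype(int);b=cv2.imread('pics/scene10.png').astype(int)
# bystander patches: mean abs difference
for n,(x,y,w) in dict(jar=(244,230,18),box=(318,200,28),mug=(503,253,26),tape=(475,212,24),spray=(205,390,24),carton=(146,362,34)).items():
    print(n,abs(a-b)[y-w:y+w,x-w:x+w].mean().round(1))
print(close_job())
E
```

```text
jar 22.2
box 14.4
mug 6.1
tape 6.7
spray 12.0
carton 6.7
the job is handed in; nothing more can be done
None
```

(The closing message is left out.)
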